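# Seat the child's last on the part-present pin

### The job

Take the child's shoe last (the shorter of the two green plastic lasts standing on the bench) and stand it sole down in the metal cradle of the marking jig, between the rails, with its toe towards the angled toe stop, so that it lies flat and its own weight holds the little sensing pin down. Set it down rather than dropping it, let go of it, and leave the longer last where it stands.

Things in the scene. Friction and masses are not known exactly. Their poses are not given: they have to be found in the camera images.
- child_cone (a point): grip point of the child's last: loose green plastic foot form standing sole down, 165 long, 58 wide, 92 high, 0.3 kg, flat sole. Over its heel stands the cone: an upright block 34 wide (y), 65 long (x), its flat sides running from 50 to 90 above the sole. The point is the cone's middle: 72 above the sole, 33 behind the middle of the last's length (49 from the heel end). x to the toe, z up.
- adult_cone (a point): the same point of the longer last, to be left alone: same green plastic and shape, loose, standing sole down, 215 long, 67 wide, 99 high, cone 39 wide; the point is 78 above its sole and 43 behind the middle of its length. x to the toe, z up.
- seat (a point): middle of the cradle's black bed (195 along x, 86 along y; top face 22 above the bench) on a fixed grey base 250 x 124. Aluminium rails 14 high fence it: a straight bar at the heel end (-x), slanted corners and a short bar at the toe end (+x). z up. A centred last has its grip point at x -33, y 0, z +72 from here. A grey switch box, 50 high, stands outside the -y rail.
- pin (a joint): travel (m) of the sensing pin: upright steel pin, 12 diameter, on the bed's centre line, 30 from the middle towards the heel end. 0: up, 7 mm above the bed; 0.007: level with the bed. Sprung; about 1.1 N holds it level, well under the weight of the child's last (2.5 N or more).
There are look-alikes about, which are no part of the job. What is shaped like the part that bears child_cone but red is not meant.

How it is judged (in metres and radians):
At the end, for the whole second after the job is handed in: The child's last stands at rest, upright within 5 degrees, on the cradle's bed with its toe towards the toe stop: its grip point within 22 mm along and 20 mm across of the centred place, its length within 15 degrees of the cradle's, and the pin held down by at least 5 mm (value of joint pin above 0.005 m and x of child_cone in the frame of seat between -0.055 and -0.011 m and y of child_cone in the frame of seat between -0.02 and 0.02 m and angle between the x axis of child_cone and the x axis of seat, either way round below 0.26 rad and angle between child_cone's own z axis and vertical below 0.08 rad and linear speed of child_last below 0.02 m/s); the robot touches nothing.
It fails at once if the child's last is dropped into the cradle (falls from more than about 40 mm) (linear speed of child_last above 0.9 m/s and distance between child_cone and seat below 0.12 m).
It fails at once if the longer last is pushed or moved by more than 40 mm (distance of adult_cone from where it was at the start of the episode above 0.04 m).
It also fails if it takes over 32 s, if anything falls off the work surface, if the arm or the gripper's body presses on something with over 40 N, if the wrist force passes 120 N, or if a joint passes its speed limit or range.

### The arm

A 6-joint arm with a two-finger parallel gripper is mounted at the origin on the work surface. World frame = base frame: x ahead of the robot, y to its left, z up, the work surface at z = 0. Lengths are in mm, angles in rad, forces in N, time in s.
With the tool pointing down it reaches from about 350 to 975 mm from the base axis. Payload 7.1 kg.
Tool frame: the origin (TCP) lies between the finger pads; the fingertips stand 19 mm ahead of it and the grasp point (between the pads) is the TCP; z points along the fingers, y is the line along which they close (so a half turn about z gives the same grasp; the last joint's range is limited). The gripper opens to 88 mm and grips with 3 to 60 N. Pads are 20 mm wide; open, the fingers measure 115 mm over their backs; the gripper's body (75 mm by 178 mm) begins 61 mm behind the grasp point.
Start: joints at [-1.122, 0.423, 1.63, -0, 1.089, -0.019], TCP at [281.841, -557.827, 241.675] pointing down, gripper open.
Joint ranges: [-3, 3], [-0.9, 2.11], [0.09, 2.58], [-1.31, 4.45], [0.11, 2.69], [-2.54, 2.54]. Speed limits (rad/s): [2.39, 2.39, 3.01, 3.14, 3.14, 3.14].

### API

Orientations are given as a rotation vector (axis times angle).
In Python, from workcell import ctrl gives the robot as it stands.
- The arm moves only by the tool arm_command, never from a script. Its argument "series" is a list of rows, each an object with "linear": the shift along the tool's x, y, z in m, a list of three; "turn": the turn about the tool's z in rad. A call has 1 to 10 rows; each row shifts and turns the commanded pose from where the row before left it, along the tool's axes as they then stand; what a row does not reach is not made up. A row lasts 1/10 s, in which the tool goes at most 50 mm and 8.59 degrees, less where a joint would pass 70% of its speed; a pose out of reach is approached as far as the arm can. A call with a gripper value outside its range is refused whole. "jaw" is the opening, from -1 (shut) to 1 (fully open), set as the call begins (left out, the last holds). The fingers move at their own pace and stop on an object; the grip force is fixed at half the most. Time passes only in rows, so rows that do not move let the fingers close. It gives the time, the measured TCP pose, the force, the opening and the grip force at its end, in the units of the state.
- ctrl.get_obs(): the state, without advancing time (a new reading comes with each control period).
- ctrl.get_image(name): name is "scene" or "side" or "wrist"; returns a dict with "frame" (420x560x3 uint8, blue, green, red), "fx", "fy", "cx", "cy" (pixels), "k1" (the pictures are not rectified: a ray, as slopes to the right and down, at radius r is drawn at 1 + k1 r^2 times it, then the intrinsics apply), "rvec" (rotation vector, rad) and "tvec" (3), from world to camera coordinates, as OpenCV has them. Camera axes: x right, y down, z forward; pixel columns grow to the right and rows downward; lengths in mm; the calibration is good to about 2 mm. A picture is of the moment at which its call begins. There is no depth.
- ctrl.close_job(): hands the job in; it is judged then, once.
The state is a dict: "t": time; "qpos": joint angles; "qvel": joint speeds; "joint_torque": joint torques, N m; "ee_pos": TCP position; "orientation": TCP orientation; "ft_force": force on the tool from outside, world axes, zero at the start; "moment": the same for the moment, N m; "width": finger opening in mm; "grasp_force": force on a finger pad.
Only numpy, scipy, OpenCV 4.12 (cv2) and the standard library are available. Lean on these libraries where they do the work, as an engineer would, in place of code of your own. Each camera call takes 0.05 s, during which the arm holds its last target. There are 200 camera calls.

## Working session

There is one attempt and no reset: what is moved stays moved. The work goes in short steps, Python scripts to look and compute and a tool call to move; the robot and the scene stay as the last step left them, time stands still between calls to the robot, and variables do not carry over. Pictures are saved under pics/ and viewed, at most 10 in all, crops included, and the job is handed in when it is done.

Besides the shell and the picture viewer there is one more tool, called after "Emit:" as name(argument=value, ...), one argument or row to a line, values as JSON. arm_command: Moves the arm, as the interface text tells. Its arguments: {"type":"object","properties":{"series":{"type":"array"},"jaw":{"type":"number"}},"required":["series"]}

```bash
mkdir -p pics; cat > h.py <<'E'
import numpy as np, cv2, sys
from workcell import ctrl
def cam(n):
    return ctrl.get_image(n)
def ray(im,u,v):
    xd,yd=(u-im['cx'])/im['fx'],(v-im['cy'])/im['fy']
    x,y=xd,yd
    for _ in range(30):
        s=1+im['k1']*(x*x+y*y); x,y=xd/s,yd/s
    R=cv2.Rodrigues(np.array(im['rvec'],float))[0]; t=np.array(im['tvec'],float).ravel()
    return -R.T@t, R.T@np.array([x,y,1.])
def onz(im,u,v,z):
    c,d=ray(im,u,v); return (c+d*(z-c[2])/d[2]).round(1)
def proj(im,P):
    R=cv2.Rodrigues(np.array(im['rvec'],float))[0]; p=R@np.array(P,float)+np.array(im['tvec'],float).ravel()
    x,y=p[:2]/p[2]; s=1+im['k1']*(x*x+y*y)
    return np.array([im['fx']*x*s+im['cx'],im['fy']*y*s+im['cy']]).round(1)
def calib(name):
    import pickle; return pickle.load(open(f'{name}.pkl','rb'))
def save(name,tag):
    import pickle
    im=cam(name); pickle.dump(im,open(f'{tag}.pkl','wb')); cv2.imwrite(f'pics/{tag}.png',im['frame']); return im
E
python3 - <<'E'
from h import *
a=save('scene','s0');b=save('side','d0')
cv2.imwrite('pics/both.png',np.hstack([cv2.resize(a['frame'],(800,600))]))
for i in(a,b): print(i['fx'],i['k1'],ray(i,280,210))
print(ctrl.get_obs())
E
```

```text
544.1687210699664 -0.08542851133584184 (array([1076.27174607,  161.14801274, 1027.15633599]), array([-0.52734937, -0.05799845, -0.84767748]))
448.5909627420817 -0.04069106273451501 (array([141.62503851, 811.89434792, 727.49346091]), array([ 0.33170171, -0.70017716, -0.63226167]))
{'t': 0.1, 'qpos': array([-1.12200129e+00,  4.23784918e-01,  1.63058768e+00, -2.18499479e-05,
        1.08864376e+00, -1.90107775e-02]), 'qvel': array([ 0.00086092, -0.00296039, -0.00076413, -0.00134641,  0.000441  ,
        0.00070012]), 'joint_torque': array([-7.17415551e-04, -5.45612025e+01, -2.74323785e+01,  6.45295554e-02,
        1.87627907e-02, -2.22147463e-05]), 'ee_pos': array([ 281.63446709, -557.41189483,  240.97680739]), 'orientation': array([-3.05469180e+00, -7.27839540e-01,  5.06357722e-04]), 'ft_force': array([-0.18607543, -0.72927546,  0.58419906]), 'moment': array([ 0.02512684, -0.02505759,  0.00687173]), 'grasp_force': 0.0, 'width': 87.44289815557858}
```

View pics/both.png

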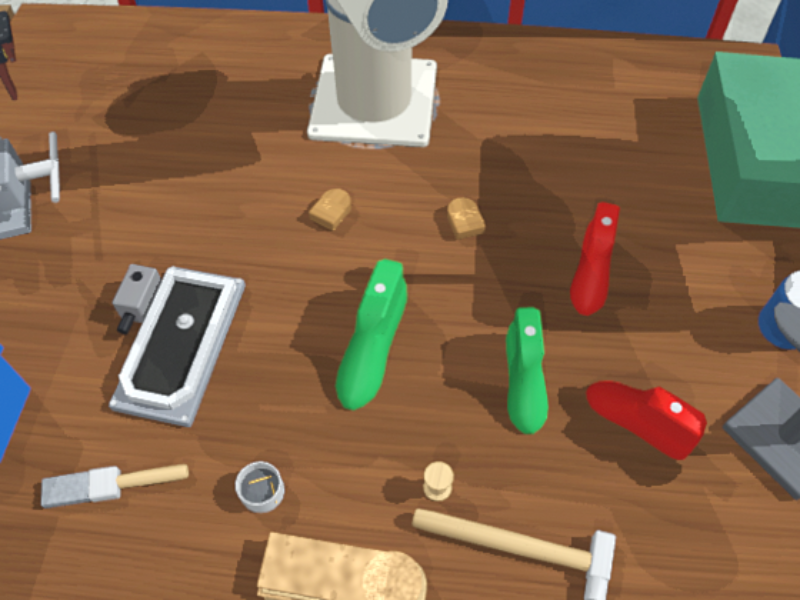

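View pics/d0.png

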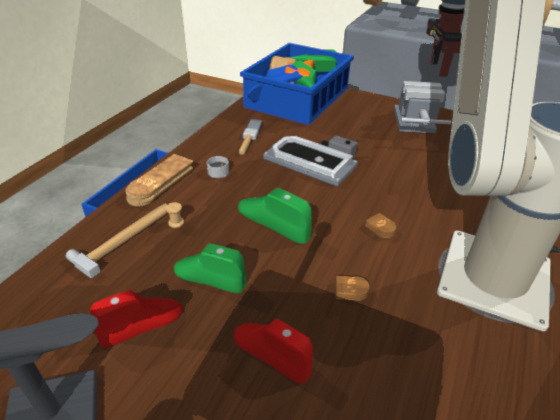

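The scene picture (800 px wide) shows these candidates: green at (528,370), short; green at (375,335), longer; red at (595,260) and (650,420), excluded by colour. My choice is the green last at (528,370), with its toe at the bottom. The cradle is at (180,340), with its slanted toe corners at the bottom. One close crop to check this.

```bash
python3 - <<'E'
from h import *
f=calib('s0')['frame']
a=cv2.resize(f[205:310,225:400],None,fx=4,fy=4,interpolation=cv2.INTER_CUBIC)  # 700x420
cv2.imwrite('pics/c1.png',a)
b=cv2.resize(f[180:305,70:180],None,fx=4.8,fy=4.8,interpolation=cv2.INTER_CUBIC)
cv2.imwrite('pics/c2.png',b)
E
```

```text
(no output)
```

View pics/c1.png

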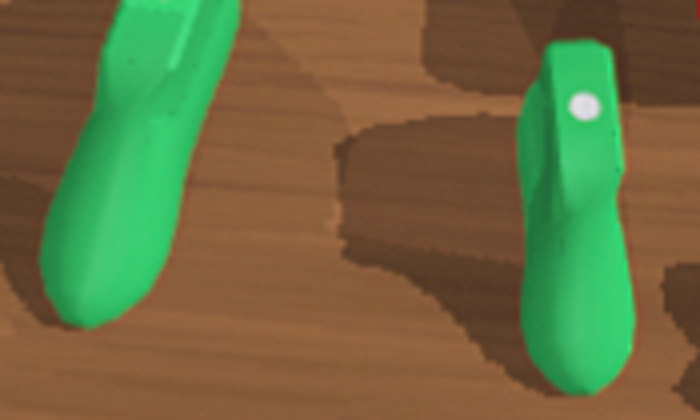

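View pics/c2.png

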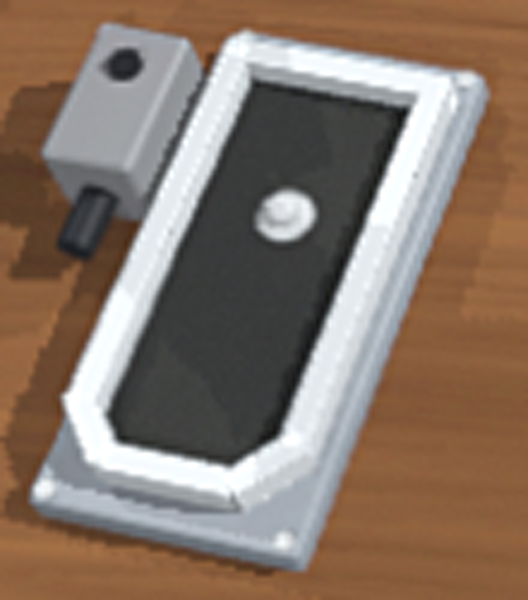

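```bash
python3 - <<'E'
from h import *
s=calib('s0'); d=calib('d0')
C=lambda x,y,z:onz(s,225+x/4,205+y/4,z)
K=lambda x,y,z:onz(s,70+x/4.8,180+y/4.8,z)
for n,p in dict(dot=(584,106,91),heelL=(547,43,91),heelR=(610,43,91),toe=(583,394,12),toeL=(522,320,20),toeR=(634,320,20),aL=(42,260,20),aR=(165,260,20),atoe=(85,328,12)).items(): print(n,C(*p))
print('side dot',onz(d,220,251,91),'adult',onz(d,287,198,98),onz(s,380/1.4286,288/1.4286,98))
print('pin side',onz(d,319,158,28))
for n,p in dict(pin=(287,211,29),pinb=(285,216,22),h1=(250,84,22),h2=(413,108,22),t1=(118,440,22),t2=(232,462,22),B1=(303,570,0),B2=(33,515,0),B3=(488,85,18),B4=(303,552,18),B5=(33,497,18),ro1=(235,35,36),ro2=(460,78,36),rb=(70,400,36)).items(): print(n,K(*p))
E
```

```text
dot [527.9 281.6  91. ]
heelL [492.8 262.7  91. ]
heelR [490.  294.5  91. ]
toe [647.6 292.8  12. ]
toeL [613.6 260.6  20. ]
toeR [608.7 317.   20. ]
aL [602.1  15.2  20. ]
aR [596.3  77.9  20. ]
atoe [634.1  41.   12. ]
side dot [525.4 279.7  91. ] adult [476.8  68.3  98. ] [480.7  67.3  98. ]
pin side [ 513.2 -227.5   28. ]
pin [ 519.2 -225.3   29. ]
pinb [ 518.  -228.3   22. ]
h1 [ 449.5 -262.    22. ]
h2 [ 455.9 -182.6   22. ]
t1 [ 634.3 -274.3   22. ]
t2 [ 639.6 -222.1   22. ]
B1 [ 676.7 -187.6    0. ]
B2 [ 663.4 -311.7    0. ]
B3 [ 437.8 -151.7   18. ]
B4 [ 675.7 -183.3   18. ]
B5 [ 662.5 -305.8   18. ]
ro1 [ 432.1 -270.    36. ]
ro2 [ 446.5 -159.7   36. ]
rb [ 624.  -294.3   36. ]
```

The crop confirms it: the child's last is the short green one, with its dot at (371,231) in the full picture and its toe towards +x. That puts the grip at about (527,281) with yaw +0.08. The cradle seat is at about (546,-230) with yaw -0.12, and the pin at crop (287,211). Moving to hover over the child's last.

Emit:
arm_command(
  series=[
    {"linear": [0, 0, 0], "turn": 0.128},
    {"linear": [0, 0, 0], "turn": 0.128},
    {"linear": [0, 0, 0], "turn": 0.129},
    {"linear": [0.0157, -0.0407, 0], "turn": 0},
    {"linear": [0.0157, -0.0407, 0], "turn": 0},
    {"linear": [0.0157, -0.0407, 0], "turn": 0},
    {"linear": [0.0157, -0.0407, 0], "turn": 0},
    {"linear": [0.0157, -0.0407, 0], "turn": 0},
    {"linear": [0.0157, -0.0407, 0], "turn": 0},
    {"linear": [0.0157, -0.0407, 0], "turn": 0},
  ],
  jaw=1,
)

```text
t: 1.1
ee_pos: [367.8, -263.1, 241.5]
orientation: [-3.139, -0.129, 0.0]
ft_force: [0.6, -0.4, -0.6]
width: 87.5
grasp_force: 0.0
```

Emit:
arm_command(
  series=[
    {"linear": [0.0157, -0.0407, 0], "turn": 0},
    {"linear": [0.0157, -0.0407, 0], "turn": 0},
    {"linear": [0.0157, -0.0407, 0], "turn": 0},
    {"linear": [0.0157, -0.0407, 0], "turn": 0},
    {"linear": [0.0157, -0.0407, 0], "turn": 0},
    {"linear": [0.0157, -0.0407, 0], "turn": 0},
    {"linear": [0.0157, -0.0407, 0], "turn": 0},
    {"linear": [0.0157, -0.0407, 0], "turn": 0},
    {"linear": [0.0157, -0.0407, 0], "turn": 0},
    {"linear": [0.0157, -0.0407, 0], "turn": 0},
  ],
)

```text
t: 2.1
ee_pos: [490.6, 155.7, 241.5]
orientation: [3.139, 0.131, -0.0]
ft_force: [1.2, -0.3, 0.3]
width: 87.6
grasp_force: 0.0
```

Emit:
arm_command(
  series=[
    {"linear": [0.0157, -0.0407, 0], "turn": 0},
    {"linear": [0.0157, -0.0407, 0], "turn": 0},
    {"linear": [0.0157, -0.0407, 0], "turn": 0},
    {"linear": [0, 0, 0], "turn": 0},
    {"linear": [0, 0, 0], "turn": 0},
  ],
)

```text
t: 2.6
ee_pos: [526.8, 279.7, 240.9]
orientation: [3.138, 0.133, -0.002]
ft_force: [-0.4, -0.4, -0.4]
width: 87.7
grasp_force: 0.0
```

```bash
python3 - <<'E'
from h import *
w=save('wrist','w1'); o=ctrl.get_obs(); print(o['t'],o['ee_pos'],o['orientation'],o['qpos'])
print(proj(w,[527,281,91]))
E
```

```text
2.65 [526.68308992 278.74905251 240.98008541] [ 3.13785047e+00  1.30874739e-01 -2.50796357e-03] [ 4.66933507e-01  3.82314197e-01  1.69554773e+00 -3.01638662e-04
  1.06560358e+00  1.95450758e+00]
[278.2 201.2]
```

View pics/w1.png

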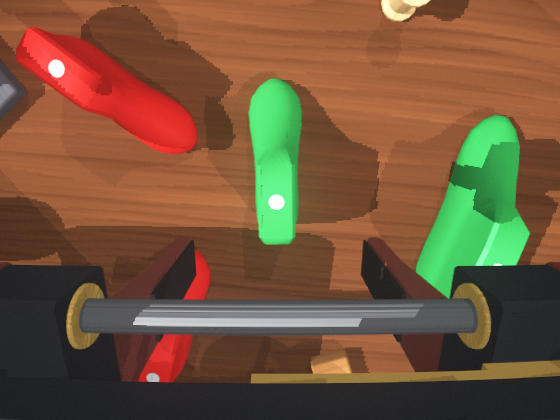

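The wrist view shows the child's last centred between the fingers, with its dot at (277,202) against (278,201) predicted, toe up at (275,80) and heel at (278,243). The longer last is well clear on the right at (480,210). Descending and gripping.

Emit:
arm_command(
  series=[
    {"linear": [0, -0.001, 0.035], "turn": 0},
    {"linear": [0, 0, 0.04], "turn": 0},
    {"linear": [0, 0, 0.04], "turn": 0},
    {"linear": [0, 0, 0.03], "turn": 0},
    {"linear": [0, 0, 0.015], "turn": 0},
    {"linear": [0, 0, 0.009], "turn": 0},
    {"linear": [0, 0, 0], "turn": 0},
  ],
)

```text
t: 3.35
ee_pos: [527.3, 279.6, 72.5]
orientation: [3.139, 0.129, -0.001]
ft_force: [0.0, 0.3, 1.0]
width: 87.8
grasp_force: 0.0
```

Emit:
arm_command(
  series=[
    {"linear": [0, 0, 0], "turn": 0},
    {"linear": [0, 0, 0], "turn": 0},
    {"linear": [0, 0, 0], "turn": 0},
    {"linear": [0, 0, 0], "turn": 0},
    {"linear": [0, 0, 0], "turn": 0},
    {"linear": [0, 0, 0], "turn": 0},
    {"linear": [0, 0, 0], "turn": 0},
    {"linear": [0, 0, 0], "turn": 0},
  ],
  jaw=-1,
)

```text
t: 4.15
ee_pos: [527.4, 280.5, 72.7]
orientation: [-3.139, -0.13, -0.0]
ft_force: [-1.1, 1.9, 0.8]
width: 33.8
grasp_force: 29.9
```

Emit:
arm_command(
  series=[
    {"linear": [0, 0, -0.01], "turn": 0},
    {"linear": [0, 0, -0.025], "turn": 0},
    {"linear": [0, 0, -0.035], "turn": 0},
    {"linear": [0, 0, -0.035], "turn": 0},
    {"linear": [0, 0, -0.025], "turn": 0},
    {"linear": [0, 0, -0.01], "turn": 0},
    {"linear": [0, 0, 0], "turn": 0},
    {"linear": [0, 0, 0], "turn": 0},
  ],
)

```text
t: 4.95
ee_pos: [526.5, 279.9, 211.5]
orientation: [3.138, 0.13, -0.003]
ft_force: [-0.6, -0.8, -3.6]
width: 34.0
grasp_force: 29.9
```

```bash
python3 - <<'E'
from h import *
a=save('wrist','w2');b=save('side','d2'); o=ctrl.get_obs(); print(o['t'],o['ee_pos'],o['ft_force'],o['moment'],o['width'])
cv2.imwrite('pics/m2.png',np.hstack([cv2.resize(a['frame'],(400,300)),b['frame'][60:360,100:500]]))
E
```

```text
5.05 [526.33934075 279.81688406 210.84160281] [ 0.01396055 -0.95791401 -3.78074319] [0.03765528 0.06998623 0.0231248 ] 34.113624200106884
```

View pics/m2.png

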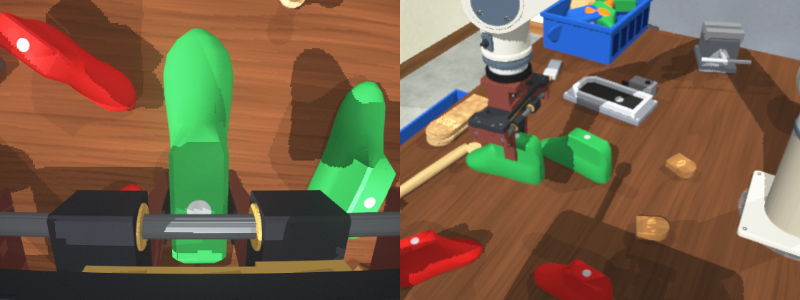

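The last is held and roughly level. The wrist half of the picture shows its dot at (200,208) between the fingers, and the side half shows it clear of the bench. Carrying it over to the cradle.

Emit:
arm_command(
  series=[
    {"linear": [-0.0016, 0.015, 0], "turn": 0},
    {"linear": [-0.0028, 0.025, 0], "turn": 0},
    {"linear": [-0.0036, 0.0325, 0], "turn": 0},
    {"linear": [-0.0036, 0.0325, 0], "turn": 0},
    {"linear": [-0.0036, 0.0325, 0], "turn": 0},
    {"linear": [-0.0036, 0.0325, 0], "turn": 0},
    {"linear": [-0.0036, 0.0325, 0], "turn": 0},
    {"linear": [-0.0036, 0.0325, 0], "turn": 0},
    {"linear": [-0.0036, 0.0325, 0], "turn": 0},
    {"linear": [-0.0036, 0.0325, 0], "turn": 0},
  ],
)

```text
t: 6.05
ee_pos: [518.0, -23.3, 211.8]
orientation: [3.139, 0.13, -0.003]
ft_force: [0.5, 0.1, -3.4]
width: 34.0
grasp_force: 29.9
```

Emit:
arm_command(
  series=[
    {"linear": [-0.0036, 0.0325, 0], "turn": 0},
    {"linear": [-0.0036, 0.0325, 0], "turn": 0},
    {"linear": [-0.0036, 0.0325, 0], "turn": 0},
    {"linear": [-0.0036, 0.0325, 0], "turn": 0},
    {"linear": [-0.0036, 0.0325, 0], "turn": 0},
    {"linear": [-0.0036, 0.032, 0], "turn": 0},
    {"linear": [-0.001, 0.009, 0], "turn": 0},
    {"linear": [0, 0, 0], "turn": 0.1},
    {"linear": [0, 0, 0], "turn": 0.1},
    {"linear": [0, 0, 0], "turn": 0},
  ],
)

```text
t: 7.05
ee_pos: [512.5, -225.9, 211.9]
orientation: [-3.135, 0.186, 0.003]
ft_force: [-0.1, 0.5, -3.7]
width: 34.2
grasp_force: 30.0
```

Emit:
arm_command(
  series=[
    {"linear": [0, 0, 0.015], "turn": 0},
    {"linear": [0, 0, 0.025], "turn": 0},
    {"linear": [0, 0, 0.02], "turn": 0},
    {"linear": [0, 0, 0], "turn": 0},
    {"linear": [0, 0, 0], "turn": 0},
  ],
)

```text
t: 7.55
ee_pos: [513.1, -225.7, 152.5]
orientation: [-3.136, 0.181, 0.002]
ft_force: [0.2, 0.1, -3.1]
width: 33.9
grasp_force: 30.0
```

```bash
python3 - <<'E'
from h import *
a=save('scene','s3');b=save('side','d3'); o=ctrl.get_obs(); print(o['t'],o['ee_pos'],o['orientation'],o['ft_force'],o['width'])
cv2.imwrite('pics/m3.png',np.hstack([cv2.resize(a['frame'][160:320,50:200],(400,427)),cv2.resize(b['frame'][90:230,240:371],(400,427))]))
E
```

```text
7.65 [ 514.03162466 -226.23109465  153.67908318] [ 3.13574667e+00 -1.82267259e-01  2.23298709e-03] [-0.31410377 -0.18709324 -3.30646566] 33.82678666363003
```

View pics/m3.png

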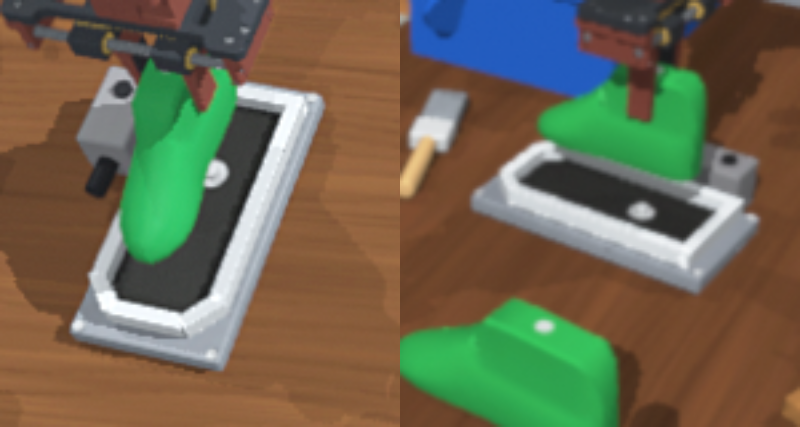

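The held last is above the cradle with its toe towards the slanted corners. The toe tip is at crop (155,260) in the scene half and (540,125) in the side half. Checking the toe position numerically.

```bash
python3 - <<'E'
from h import *
a=calib('s3');b=calib('d3')
S=lambda x,y,z:onz(a,50+x*.375,160+y*.3747,z)
for z in (88,94,100): print(z,S(155,262,z),'L',S(121,230,z),'R',S(195,235,z),'side',onz(b,240+140*.3275,90+127*.3279,z))
E
```

```text
88 [ 632.2 -226.7   88. ] L [ 608.6 -259.3   88. ] R [ 607.5 -202.5   88. ] side [ 619.3 -224.1   88. ]
94 [ 635.1 -224.3   94. ] L [ 611.6 -256.6   94. ] R [ 610.5 -200.2   94. ] side [ 614.8 -214.3   94. ]
100 [ 637.9 -221.8  100. ] L [ 614.6 -253.9  100. ] R [ 613.5 -197.9  100. ] side [ 610.3 -204.6  100. ]
```

```bash
python3 - <<'E'
from h import *
a=save('wrist','w4'); o=ctrl.get_obs(); print(o['ee_pos'],o['orientation'],a['cx'],a['fx'],ray(a,280,210))
P=np.array([546,-230.5,22]);X=np.array([np.cos(.12),-np.sin(.12),0]);Y=np.array([np.sin(.12),np.cos(.12),0])
for i,j in((-97.5,-43),(-97.5,43),(97.5,0),(0,-43),(0,43)): print(i,j,proj(a,P+i*X+j*Y))
E
```

```text
[ 514.12090753 -226.31851779  153.83833893] [ 3.13554941e+00 -1.82685725e-01  2.88420192e-03] 278.10561991435304 331.976922417173 (array([ 581.34694504, -232.33481532,  296.93203975]), array([-0.24815438,  0.02237086, -0.96848055]))
-97.5 -43 [327.5 276.6]
-97.5 43 [232.4 276.4]
97.5 0 [281.1  42.1]
0 -43 [332.3 168.9]
0 43 [228.7 168.6]
```

View pics/w4.png

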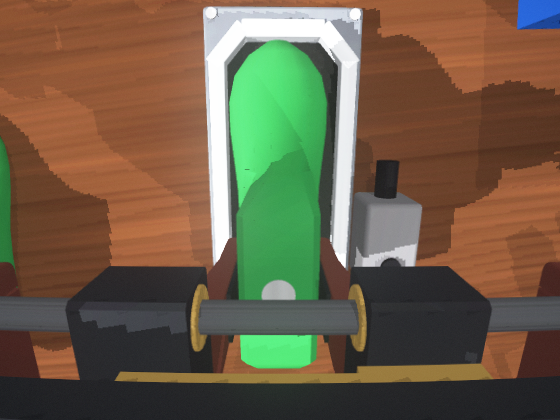

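The last is aligned with the cradle. The base's toe corners are at (211,13) and (355,13), so its middle is column 283, against column 279 for the last. I'll shift 2 mm along tool y and lower it.

Emit:
arm_command(
  series=[
    {"linear": [0, 0.002, 0.01], "turn": 0},
    {"linear": [0, 0, 0.015], "turn": 0},
    {"linear": [0, 0, 0.012], "turn": 0},
    {"linear": [0, 0, 0.008], "turn": 0},
    {"linear": [0, 0, 0.004], "turn": 0},
    {"linear": [0, 0, 0.003], "turn": 0},
    {"linear": [0, 0, 0.002], "turn": 0},
    {"linear": [0, 0, 0], "turn": 0},
    {"linear": [0, 0, 0], "turn": 0},
  ],
)

```text
t: 8.6
ee_pos: [513.4, -228.1, 99.0]
orientation: [3.136, -0.184, 0.001]
ft_force: [0.1, -0.0, -4.2]
width: 33.8
grasp_force: 30.0
```

Emit:
arm_command(
  series=[
    {"linear": [0, 0, 0.002], "turn": 0},
    {"linear": [0, 0, 0.001], "turn": 0},
    {"linear": [0, 0, 0.001], "turn": 0},
    {"linear": [0, 0, 0], "turn": 0},
    {"linear": [0, 0, 0], "turn": 0},
  ],
)

```text
t: 9.1
ee_pos: [513.3, -228.1, 94.7]
orientation: [3.136, -0.184, 0.001]
ft_force: [0.3, 0.9, -2.2]
width: 34.2
grasp_force: 30.0
```

Emit:
arm_command(
  series=[
    {"linear": [0, 0, 0.0005], "turn": 0},
    {"linear": [0, 0, 0.0005], "turn": 0},
    {"linear": [0, 0, 0], "turn": 0},
  ],
)

```text
t: 9.4
ee_pos: [513.3, -228.1, 94.7]
orientation: [3.136, -0.184, 0.001]
ft_force: [-2.6, 1.5, 7.8]
width: 34.1
grasp_force: 30.0
```

Contact, with force now +8 N. Releasing, then retreating straight up.

Emit:
arm_command(
  series=[
    {"linear": [0, 0, 0], "turn": 0},
    {"linear": [0, 0, 0], "turn": 0},
    {"linear": [0, 0, 0], "turn": 0},
    {"linear": [0, 0, 0], "turn": 0},
    {"linear": [0, 0, 0], "turn": 0},
    {"linear": [0, 0, 0], "turn": 0},
    {"linear": [0, 0, 0], "turn": 0},
  ],
  jaw=1,
)

```text
t: 10.1
ee_pos: [513.1, -228.0, 93.6]
orientation: [-3.136, 0.184, 0.0]
ft_force: [-0.3, -0.7, 0.5]
width: 85.9
grasp_force: 0.0
```

Emit:
arm_command(
  series=[
    {"linear": [0, 0, -0.01], "turn": 0},
    {"linear": [0, 0, -0.03], "turn": 0},
    {"linear": [0, 0, -0.04], "turn": 0},
    {"linear": [0, 0, -0.04], "turn": 0},
    {"linear": [-0.03, 0, -0.03], "turn": 0},
    {"linear": [-0.03, 0, 0], "turn": 0},
    {"linear": [0, 0, 0], "turn": 0},
    {"linear": [0, 0, 0], "turn": 0},
  ],
)

```text
t: 10.9
ee_pos: [453.6, -221.1, 244.5]
orientation: [3.136, -0.185, 0.002]
ft_force: [0.8, 0.1, 0.2]
width: 88.1
grasp_force: 0.0
```

```bash
python3 - <<'E'
from h import *
a=save('wrist','w5');b=save('side','d5'); o=ctrl.get_obs(); print(o['t'],o['ee_pos'],o['ft_force'],o['width'])
P=np.array([546,-231.5,22]);X=np.array([np.cos(.12),-np.sin(.12),0])
print('dot exp',proj(a,P-33*X+[0,0,70]), proj(b,P-33*X+[0,0,92]))
cv2.imwrite('pics/m5.png',np.hstack([cv2.resize(a['frame'],(400,300)),cv2.resize(b['frame'][95:215,220:380],(400,300))]))
E
```

```text
11.0 [ 454.31152909 -221.20687961  243.8828946 ] [ 0.22418565 -0.03605933  0.08613506] 87.9997700332596
dot exp [279.  133.8] [321.2 131.7]
```

View pics/m5.png

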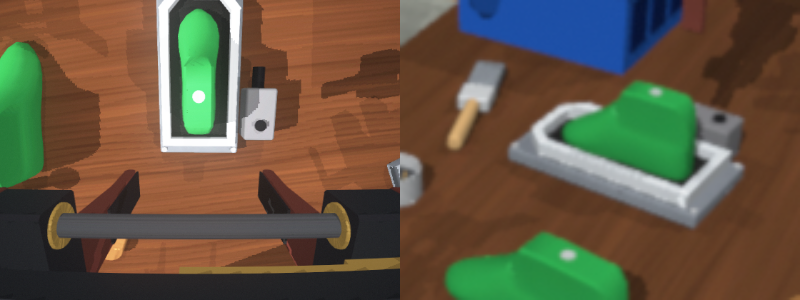

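The last stands flat between the rails. Its dot is at (277,136) in the wrist picture and (322,132) in the side picture, against (279,134) and (321,132) expected. The gripper is clear, so I'm handing it in.

```bash
python3 -c "
from workcell import ctrl
print(ctrl.close_job())"
```

```text
the job is handed in; nothing more can be done
None
```

I set the child's last sole down in the cradle, toe towards the toe stop, let go of it and handed the job in at about 11 s. In the last pictures it stood flat and within about 3 mm of my estimate of the centred place. I had no reading of the pin itself, the longer last was never touched, and the hand-in gave no verdict.

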